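# Set the clamp of a cap torque tester to the bottle-size line

### The arm

A 7-joint arm with a two-finger parallel gripper is mounted at the origin on the work surface. World frame = base frame: x ahead of the robot, y to its left, z up, the work surface at z = 0. Lengths are in m, angles in rad, forces in N, time in s.
With the tool pointing down it reaches from about 0.425 to 0.825 m from the base axis. Payload 3.6 kg.
Tool frame: the origin (TCP) lies at the very end of the fingers, on their centre line; the grasp point (between the pads) lies 19 mm behind it; x points along the fingers, y is the direction in which the jaws open and shut, and the axes are right-handed (so a half turn about x gives the same grasp; the last joint's range is limited). The gripper opens to 93 mm and grips with 3 to 60 N. Pads are 15 mm wide; open, the fingers measure 128 mm over their backs; the gripper's body (75 mm by 188 mm) begins 65 mm behind the grasp point.
Start: joints at [-1.145, 0.615, -0.013, 1.423, 0.008, 1.103, -0.04], TCP at [0.284, 0.585, 0.219] pointing down, gripper open.
Joint ranges: [-3.12, 3.12], [-0.3, 2.06], [-1.34, 1.32], [0.26, 2.42], [-1.36, 4.5], [0.01, 1.98], [-2.84, 2.84]. Speed limits (rad/s): [2.79, 2.79, 3.14, 3.14, 3.14, 3.14, 3.14].

### API

Orientations are given as a rotation vector (axis times angle).
In Python, from workcell import status, eyes, job, nets gives the robot as it stands.
- The arm moves only by the tool servo_tool, never from a script. Its argument "deltas" is a list that holds one entry, the list of rows, each a list of 7 numbers: the shift along the tool's x, y, z in mm, then the turn, a rotation vector about the tool's x, y, z in rad, then the closure, from 0 (fully open) to 1 (shut). A call has 1 to 8 rows; each row is the pose to reach, as a shift and turn from the pose commanded when the call began, along the tool's axes at that moment; what a row does not reach only later rows make up. A row lasts 1/12 s, in which the tool goes at most 41.7 mm and 7.16 degrees, less where a joint would pass 70% of its speed; a pose out of reach is approached as far as the arm can. A call with a gripper value outside its range is refused whole. The fingers move at their own pace and stop on an object; "force" is the grip in N (left out, the last holds). Time passes only in rows, so rows that repeat a pose let the fingers close. It gives the time, the measured TCP pose, the force and the opening at its end, in the units of the state.
- status.get_state(): the state, without advancing time (a new reading comes with each control period).
- eyes.read_camera(name): name is "side" or "top" or "wrist"; returns a dict with "frame" (480x640x3 uint8, red, green, blue), "z_map" (480x640 float32, m along the optical axis (not along the pixel's ray), 0 where there is no reading), "fov_y" (degrees; the focal length in pixels is half the picture's height over the tangent of half this angle, whatever the lens; pixels are square), "cx", "cy" (the principal point, pixels), "R" (3x3) and "t" (3): a world point X has camera coordinates R X + t. Camera axes: x right, y down, z forward; pixel columns grow to the right and rows downward; lengths in m; the calibration is good to about 2 mm. The wrist camera is an equidistant fisheye: a pixel r from the principal point sees the ray r / f radians off the axis. A picture is of the moment at which its call begins.
- job.hand_in(): hands the job in, once; it reports no verdict.
Trained networks look in a picture, given as the dict that the camera call returned (one of the last four; its "shot" number tells which), for a name from the list of things; names that differ only in an ending like _2 or _b are one class to them, and where a whole thing is asked for, a point or a joint stands for the part that bears it (a point fixed in the world has none). Each returns a list of dicts, best first, with "score" (0 to 1); they miss things now and then, are a little off and sometimes report something else, mostly with a low value. They report only what shows in the picture. A call takes as long as a camera call.
- nets.boxes_of(picture, query): "point" ([column, row] in pixels, amid what is visible of it).
- nets.masks_of(picture, query): "pixels" (480x640 bool, what is visible of it) and "point" ([column, row] in pixels, amid what is visible of it).
- nets.mark_of(picture, query): "point" ([column, row] in pixels: a listed point, or the origin of a listed thing).
The state is a dict: "time": time; "joint_positions": joint angles; "dq": joint speeds; "tau": joint torques, N m; "tool_pos": TCP position; "orientation": TCP orientation; "ft_force": force on the tool from outside, world axes, zero at the start; "torque": the same for the moment, N m; "grip_width": finger opening in m.
Only numpy, scipy, OpenCV 4.12 (cv2) and the standard library are available. Lean on these libraries where they do the work, as an engineer would, in place of code of your own. Each camera call takes 0.05 s, during which the arm holds its last target. There are 200 camera calls.

### The job

The cap torque tester on the lab bench has to be set up for the next bottle size: lightly roll the knurled wheel at its side under a fingertip until the two jaws with the rubber pegs have closed in to the red size lines, so that each jaw's pointer stands on its red line, then take the finger away. Work only with the wheel, without squeezing it or leaning hard on it: do not push the jaws or pegs, and lift or move none of the bottles and pots that stand around the tester.

Things in the scene. Friction and masses are not known exactly. Their poses are not given: they have to be found in the camera images.
- tester: cap torque tester, fixed: beige box 200 mm (its x) by 210 mm (its y), aluminium deck on top at 100 mm. Origin: centre of its underside. z up; x from the display console (projects 40 mm more at the -x side, 68 mm high) to the back; y along the clamp screw, away from the knurled wheel. Two jaws slide on the deck along y, mirror-wise, closing towards the middle
- wheel: knurled steel wheel at the -y side, on the clamp screw: diameter 68, width 22 mm, axle level along the tester's y, open from above, 24 mm off the box. Origin: its centre, 88 mm above the bench, 140 mm from the tester's centre; the frame turns with it. No spring; about 1 N at the rim turns it; it stays where left. Rolling the top of the rim to the tester's +x closes the jaws, each 4 mm per radian
- wheel_top (a point): highest point of the wheel's rim, middle of its width, 122 mm above the bench (fixed to the tester, does not turn). A fingertip drawn along the rim by 10 mm moves each jaw 1.2 mm
- jaw_a: the jaw on the wheel's side (-y): grey plate 130 mm along x, 24 mm along y, top 112 mm above the bench, with two black rubber pegs of 16 mm diameter up to 150 mm above the bench. Origin: centre of its underside, 100 mm above the bench
- jaw_b: the other jaw (+y side), the mirror image of jaw_a. Origin: centre of its underside
- pointer_a (a point): tip of jaw_a's black pointer, at the jaw's console-side end (an equal one is at the far end), on the jaw's centre line; the tip is 3 mm wide
- pointer_b (a point): tip of jaw_b's black pointer at its console-side end
- red_mark_a (a point): middle of the red line for jaw_a on the white scale strip, console side: 4 mm wide along the tester's y, 20 mm long, 36 mm from the tester's centre line. An equal strip is at the back. Blue lines (52 mm) and yellow lines (21 mm) are for other bottles. At the start the jaws stand 8 to 18 mm outside the red lines
- red_mark_b (a point): middle of the red line for jaw_b, at the console side
- bottle: amber sample bottle with a red cap, 64 mm diameter, 190 mm high, loose; leave alone. Origin: centre of its underside
- wash_bottle: white wash bottle with a red cap and spout, 64 mm diameter, 175 mm high, loose; leave alone. Origin: centre of its underside
- pot_a: orange sample pot with a white lid, 52 mm diameter, 45 mm high, loose; leave alone. Origin: centre of its underside
- pot_b: green sample pot, else like pot_a; leave alone

How it is judged:
On the way:
1. the wheel is rolled by the fingers pressing on it (contact force between the fingers and wheel above 0.5 N and angular speed of wheel above 0.1 rad/s), for 0.1 s.
At the end, for the whole second after the job is handed in: Both pointers stand on their red lines (tip within 2 mm of the line's middle), the wheel is at rest, and both bottles and both pots stand upright within 15 mm of where they were (y of pointer_a in the frame of red_mark_a between -0.002 and 0.002 m and y of pointer_b in the frame of red_mark_b between -0.002 and 0.002 m and angular speed of wheel below 0.05 rad/s and distance of each of bottle, wash_bottle, pot_a, pot_b from where it was at the start of the episode below 0.015 m and angle between each of bottle, wash_bottle, pot_a, pot_b's own z axis and vertical below 0.1 rad); the robot touches nothing.
It fails at once if the robot pushes a jaw or its pegs directly (over 2 N) (contact force between any of the fingers, the arm and jaw_a above 2 N or contact force between any of the fingers, the arm and jaw_b above 2 N).
It fails at once if the wheel is squeezed or leaned on hard (over 60 N) (contact force between the fingers and wheel above 60 N).
It fails at once if a bottle or pot is lifted, carried or shoved (over 15 mm) (distance of any of bottle, wash_bottle, pot_a, pot_b from where it was at the start of the episode above 0.015 m).
It also fails if it takes over 72 s, if anything falls off the work surface, if the arm or the gripper's body presses on something with over 40 N, if the wrist force passes 120 N, or if a joint passes its speed limit or range.

## Working session

There is one attempt and no reset: what is moved stays moved. The work goes in short steps, Python scripts to look and compute and a tool call to move; the robot and the scene stay as the last step left them, time stands still between calls to the robot, and variables do not carry over. Pictures are saved under pics/ and viewed, about 8 in all and at most 12, crops included, and the job is handed in when it is done.

Besides the shell and the picture viewer there is one more tool, called after ">>>" by a JSON object that holds its "fn" and its "kwargs", one argument or row to a line. servo_tool: Moves the arm, as the interface text tells. Its arguments: {"type":"object","properties":{"deltas":{"type":"array"},"force":{"type":"number"}},"required":["deltas"]}

```bash
mkdir -p pics; cat > h.py <<'E'
import numpy as np,cv2
from workcell import status,eyes,job,nets
from scipy.spatial.transform import Rotation as Ro
def f(p): return 240/np.tan(np.radians(p['fov_y'])/2)
def ray(p,uv,fish=False):
    d=np.array([uv[0]-p['cx'],uv[1]-p['cy']])/f(p)
    if fish:
        r=np.hypot(*d); v=np.array([*(d/max(r,1e-9)*np.sin(r)),np.cos(r)])
    else: v=np.array([*d,1.])
    R=np.array(p['R']);return -R.T@np.array(p['t']),R.T@v
def atz(p,uv,z,fish=False):
    o,v=ray(p,uv,fish);return o+v*(z-o[2])/v[2]
def proj(p,X,fish=False):
    c=np.array(p['R'])@np.array(X)+p['t']
    if fish:
        h=np.hypot(c[0],c[1]);r=np.arctan2(h,c[2])*f(p);return c[:2]/h*r+[p['cx'],p['cy']]
    return c[:2]/c[2]*f(p)+[p['cx'],p['cy']]
def save(p,n): cv2.imwrite('pics/'+n,np.array(p['frame'])[:,:,::-1])
def dep(p,uv):
    u,v=np.round(uv).astype(int);z=np.array(p['z_map'])[v-1:v+2,u-1:u+2];z=np.median(z[z>0]) if (z>0).any() else np.nan
    o,r=ray(p,uv);return o+r*z
def pose():
    s=status.get_state();return np.array(s['tool_pos']),Ro.from_rotvec(s['orientation']).as_matrix(),s
E
cat > a.py <<'E'
from h import *
np.set_printoptions(precision=4,suppress=True)
H=dict(wheel_top=.122,pointer_a=.105,pointer_b=.105,red_mark_a=.1,red_mark_b=.1,wheel=.088,tester=0,bottle=0,wash_bottle=0,pot_a=0)
for n in ['top','side']:
    p=eyes.read_camera(n);save(p,n+'0.png');print(n,-np.array(p['R']).T@p['t'],f(p))
    for q in H:
        for r in nets.mark_of(p,q)[:2]:
            print(q,round(r['score'],2),np.array(r['point']),atz(p,r['point'],H[q]),dep(p,r['point']))
P,R,s=pose();print(P,R,s['ft_force'],s['time'])
E
python3 a.py
```

```text
top [0.3981 0.09   1.4233] 612.8415312228051
wheel_top 0.86 [371.5 237.3] [ 0.5911 -0.0001  0.122 ] [ 0.5914 -0.0002  0.12  ]
wheel_top 0.37 [188.2 266.7] [0.5286 0.3919 0.122 ] [0.5291 0.393  0.1171]
pointer_a 0.85 [293.8 300.5] [0.4571 0.1669 0.105 ] [0.4573 0.1671 0.1007]
pointer_a 0.59 [336.5 287.4] [0.485  0.0752 0.105 ] [0.485  0.0752 0.105 ]
pointer_b 0.85 [293.8 300.5] [0.4571 0.1669 0.105 ] [0.4573 0.1671 0.1007]
pointer_b 0.59 [336.5 287.4] [0.485  0.0752 0.105 ] [0.485  0.0752 0.105 ]
red_mark_a 0.96 [300.4 298.4] [0.4618 0.153  0.1   ] [0.4618 0.153  0.0991]
red_mark_a 0.57 [332.5 290.1] [0.4795 0.0838 0.1   ] [0.4795 0.0838 0.0992]
red_mark_b 0.96 [300.4 298.4] [0.4618 0.153  0.1   ] [0.4618 0.153  0.0991]
red_mark_b 0.57 [332.5 290.1] [0.4795 0.0838 0.1   ] [0.4795 0.0838 0.0992]
wheel 0.67 [366.5 244.1] [0.581  0.0087 0.088 ] [0.5766 0.0107 0.1204]
tester 0.65 [311.4 261. ] [0.5536 0.1324 0.    ] [0.5436 0.1297 0.0915]
bottle 0.62 [186.8 266.2] [0.542  0.4235 0.    ] [0.5298 0.3952 0.1208]
wash_bottle 0.65 [239.6 300.3] [0.4625 0.2985 0.    ] [0.4557 0.2767 0.1492]
pot
[... 755 characters left out ...]
78 0.0711 0.1   ] [0.4778 0.0709 0.1001]
red_mark_b 0.58 [238.1 243.1] [0.4648 0.1375 0.1   ] [0.4648 0.1366 0.1005]
wheel 0.73 [303.2 280.6] [ 0.5795 -0.0003  0.088 ] [ 0.5783 -0.0105  0.0946]
tester 0.85 [283.1 282.6] [0.5521 0.1336 0.    ] [0.5449 0.0285 0.0684]
bottle 0.63 [263.7 220.7] [0.5277 0.4387 0.    ] [0.5214 0.2346 0.0992]
wash_bottle 0.52 [287.6 250.9] [0.5746 0.2684 0.    ] [0.5594 0.0817 0.1056]
pot_a 0.94 [377.3 309.7] [0.7257 0.0109 0.    ] [ 0.7173 -0.017   0.0209]
pot_a 0.84 [348.5 363.1] [ 0.6396 -0.1302  0.    ] [ 0.6342 -0.1531  0.0211]
[0.2837 0.5848 0.2186] [[-0.0001  0.4366  0.8997]
 [-0.0001  0.8997 -0.4366]
 [-1.     -0.0001 -0.    ]] [-0.1403 -0.1441  0.0732] 1.1
```

```bash
python3 -c "
import cv2
a=cv2.imread('pics/top0.png')[160:340,150:450];cv2.imwrite('pics/tc.png',cv2.resize(a,None,fx=2.6,fy=2.6,interpolation=cv2.INTER_CUBIC))
a=cv2.imread('pics/side0.png')[120:420,160:460];cv2.imwrite('pics/sc.png',cv2.resize(a,None,fx=2,fy=2,interpolation=cv2.INTER_CUBIC))"
```

```text
(no output)
```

View pics/tc.png

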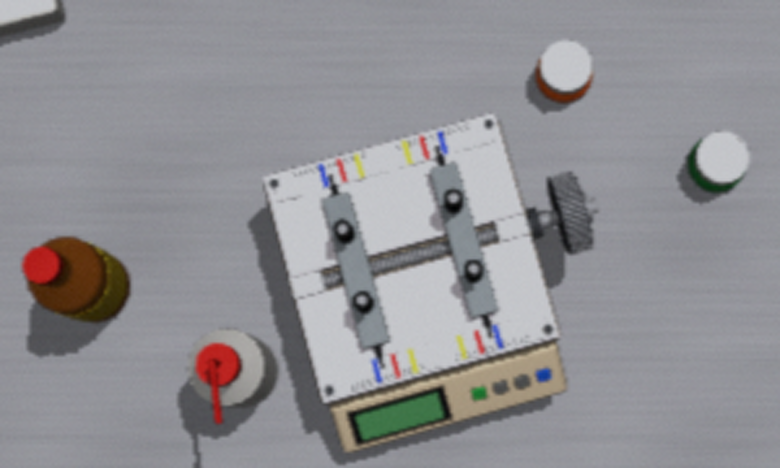

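View pics/sc.png

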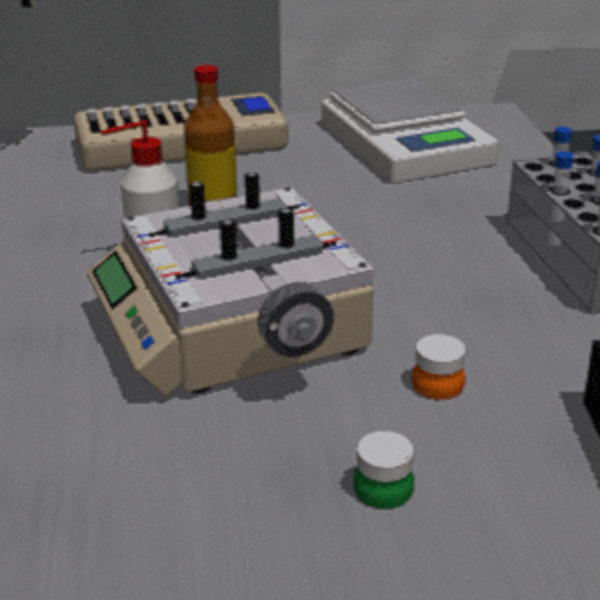

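The top view shows the tester yawed about 14°. The wheel is at full-picture pixel (369,241), with the near pot lids at (367,188) and (427,222). Each jaw pointer is between its red and blue lines. I'll fit the tester frame from the four red lines, then start the approach.

```bash
cat > b.py <<'E'
from h import *
np.set_printoptions(precision=4,suppress=True)
p=eyes.read_camera('top')
c=lambda u,v:atz(p,(u/2.6+150-.3,v/2.6+160-.3),.1)
A=[c(479,342),c(424,147)];B=[c(396,366),c(342,171)]
C=(A[0]+A[1]+B[0]+B[1])/4;y=(B[0]+B[1]-A[0]-A[1])[:2];x=(A[1]+B[1]-A[0]-B[0])[:2]
print(C,np.linalg.norm(y)/2,np.linalg.norm(x)/2,np.degrees(np.arctan2(x[1],x[0])),np.degrees(np.arctan2(-y[0],y[1])))
a=np.arctan2(x[1],x[0]);yt=np.array([-np.sin(a),np.cos(a)]);print('wheel top',C[:2]-.14*yt)
E
python3 b.py
```

```text
[0.5492 0.1381 0.1   ] 0.07174741823649636 0.1703429245202744 15.668591941438654 16.20346236696414
wheel top [0.587  0.0033]
```

>>> {"fn": "servo_tool", "kwargs": {
  "deltas": [
    [[-40, 0, 0, 0, 0, 0, 1], [-60, -20, 30, -0.1, 0, 0, 1], [-60, -50, 65, -0.2, 0, 0, 1], [-60, -75, 100, -0.3, 0, 0, 1], [-60, -100, 135, -0.4, 0, 0, 1], [-60, -125, 170, -0.5, 0, 0, 1], [-60, -150, 205, -0.6, 0, 0, 1], [-60, -175, 240, -0.7, 0, 0, 1]]
  ],
  "force": 20
}}

```text
time: 1.82
tool_pos: [0.4186, 0.3305, 0.279]
orientation: [-0.199, 1.561, 0.199]
ft_force: [1.0, 0.1, 0.1]
grip_width: 0.0443
```

>>> {"fn": "servo_tool", "kwargs": {
  "deltas": [
    [[0, -40, 10, -0.027, 0, 0, 1], [0, -80, 20, -0.027, 0, 0, 1], [0, -120, 30, -0.027, 0, 0, 1], [0, -160, 40, -0.027, 0, 0, 1], [0, -200, 50, -0.027, 0, 0, 1], [0, -240, 60, -0.027, 0, 0, 1], [0, -280, 70, -0.027, 0, 0, 1], [0, -320, 80, -0.027, 0, 0, 1]]
  ]
}}

```text
time: 2.48
tool_pos: [0.5748, 0.0399, 0.279]
orientation: [-0.216, 1.559, 0.216]
ft_force: [0.4, 1.2, 0.7]
grip_width: -0.0
```

>>> {"fn": "servo_tool", "kwargs": {
  "deltas": [
    [[30, -30, 0, 0, 0, 0, 1], [60, -30, 0, 0, 0, 0, 1], [85, -30, 0, 0, 0, 0, 1], [100, -30, 0, 0, 0, 0, 1], [100, -30, 0, 0, 0, 0, 1], [100, -30, 0, 0, 0, 0, 1]]
  ]
}}

```text
time: 2.98
tool_pos: [0.5821, 0.013, 0.1784]
orientation: [-0.216, 1.561, 0.216]
ft_force: [0.1, 0.9, 0.8]
grip_width: 0.0006
```

```bash
cat > w.py <<'E'
import sys
from h import *
np.set_printoptions(precision=4,suppress=True)
P,R,s=pose();print(P,s['ft_force'],s['time'],s['grip_width']);print(R)
p=eyes.read_camera('wrist');save(p,sys.argv[1]);print(-np.array(p['R']).T@p['t'],f(p))
H=dict(wheel_top=.122,pointer_a=.105,red_mark_a=.1)
for q in H:
    for r in nets.mark_of(p,q)[:5]: print(q,round(r['score'],2),np.array(r['point']),atz(p,r['point'],H[q],True))
p=eyes.read_camera('side')
for q in ['wheel_top']:
    for r in nets.mark_of(p,q)[:2]: print(q,round(r['score'],2),np.array(r['point']),atz(p,r['point'],H[q]))
E
python3 w.py w1.png
```

```text
[0.5821 0.013  0.1784] [0.093  0.8729 0.8444] 2.9833 0.0006297877245128895
[[-0.0013 -0.2719  0.9623]
 [-0.      0.9623  0.2719]
 [-1.      0.0003 -0.0012]]
[ 0.51   -0.0059  0.3445] 371.64829954431775
wheel_top 0.55 [307.  266.3] [0.5857 0.0061 0.122 ]
wheel_top 0.17 [441.3 256. ] [0.5558 0.088  0.122 ]
pointer_a 0.56 [446.8 143.4] [0.4848 0.0732 0.105 ]
red_mark_a 0.8 [459.8 142.8] [0.4807 0.0838 0.1   ]
red_mark_a 0.56 [548.1 152.6] [0.4616 0.1554 0.1   ]
wheel_top 0.66 [304.9 265.2] [ 0.5825 -0.0031  0.122 ]
```

View pics/w1.png

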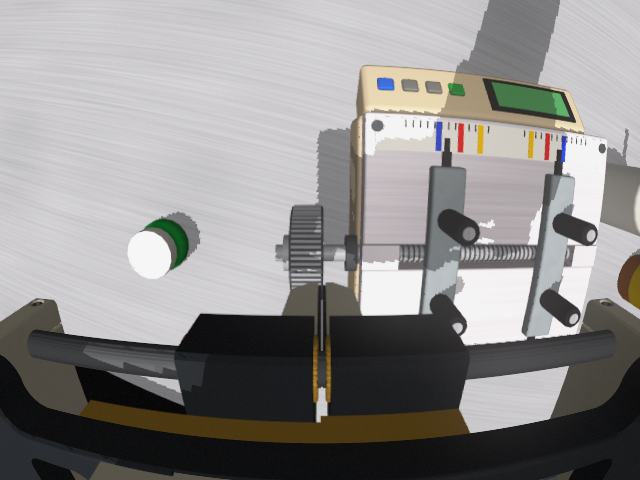

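The wrist view shows the wheel at columns 290–323, rows 205–290, with the closed fingers about 11 mm towards the box from it. I'll shift over and feel for the rim top.

>>> {"fn": "servo_tool", "kwargs": {
  "deltas": [
    [[0, -11, -4, 0, 0, 0, 1], [25, -11, -4, 0, 0, 0, 1], [45, -11, -4, 0, 0, 0, 1], [50, -11, -4, 0, 0, 0, 1], [52, -11, -4, 0, 0, 0, 1], [52, -11, -4, 0, 0, 0, 1], [52, -11, -4, 0, 0, 0, 1]]
  ]
}}

```text
time: 3.87
tool_pos: [0.5823, 0.0011, 0.1278]
orientation: [-0.216, 1.558, 0.216]
ft_force: [-0.2, 0.2, 1.0]
grip_width: 0.0006
```

>>> {"fn": "servo_tool", "kwargs": {
  "deltas": [
    [[1, 0, 0, 0, 0, 0, 1], [2, 0, 0, 0, 0, 0, 1], [2, 0, 0, 0, 0, 0, 1], [2, 0, 0, 0, 0, 0, 1]]
  ]
}}

```text
time: 4.2
tool_pos: [0.5816, 0.0013, 0.125]
orientation: [-0.216, 1.559, 0.216]
ft_force: [-0.7, -0.2, 0.1]
grip_width: 0.0004
```

>>> {"fn": "servo_tool", "kwargs": {
  "deltas": [
    [[1, 0, 0, 0, 0, 0, 1], [2, 0, 0, 0, 0, 0, 1], [2, 0, 0, 0, 0, 0, 1], [2, 0, 0, 0, 0, 0, 1]]
  ]
}}

```text
time: 4.53
tool_pos: [0.5813, 0.0013, 0.1225]
orientation: [-0.216, 1.56, 0.216]
ft_force: [0.5, 0.7, -0.1]
grip_width: 0.0003
```

>>> {"fn": "servo_tool", "kwargs": {
  "deltas": [
    [[1, 0, 0, 0, 0, 0, 1], [1, 0, 0, 0, 0, 0, 1], [1, 0, 0, 0, 0, 0, 1]]
  ]
}}

```text
time: 4.78
tool_pos: [0.5818, 0.0013, 0.1223]
orientation: [-0.216, 1.559, 0.216]
ft_force: [-1.5, -0.4, 4.7]
grip_width: 0.0006
```

>>> {"fn": "servo_tool", "kwargs": {
  "deltas": [
    [[1, 0, 0, 0, 0, 0, 1], [1, 0, 0, 0, 0, 0, 1], [1, 0, 0, 0, 0, 0, 1]]
  ]
}}

```text
time: 5.03
tool_pos: [0.5827, 0.0016, 0.1222]
orientation: [-0.216, 1.557, 0.216]
ft_force: [-1.7, -1.1, 8.6]
grip_width: 0.0004
```

>>> {"fn": "servo_tool", "kwargs": {
  "deltas": [
    [[0, 0, 4, 0, 0, 0, 1], [0, 0, 8, 0, 0, 0, 1], [0, 0, 12, 0, 0, 0, 1], [0.2, 0, 16, 0, 0, 0, 1], [0.8, 0, 20, 0, 0, 0, 1], [2, 0, 24, 0, 0, 0, 1], [3.3, 0, 27, 0, 0, 0, 1], [3.3, 0, 27, 0, 0, 0, 1]]
  ]
}}

```text
time: 5.7
tool_pos: [0.6102, 0.0093, 0.1187]
orientation: [-0.216, 1.554, 0.216]
ft_force: [1.8, 0.0, 5.4]
grip_width: 0.0008
```

>>> {"fn": "servo_tool", "kwargs": {
  "deltas": [
    [[-8, 0, 0, 0, 0, 0, 1], [-18, 0, 0, 0, 0, 0, 1], [-18, 0, -35, 0, 0, 0, 1], [-18, 0, -50, 0, 0, 0, 1], [-18, 0, -50, 0, 0, 0, 1], [-18, 0, -50, 0, 0, 0, 1]]
  ]
}}

```text
time: 6.2
tool_pos: [0.559, -0.0054, 0.136]
orientation: [-0.216, 1.56, 0.215]
ft_force: [0.0, -0.4, 0.4]
grip_width: 0.0002
```

```bash
cat > g.py <<'E'
from h import *
import sys
np.set_printoptions(precision=4,suppress=True)
P,R,s=pose();print(P,s['ft_force'],s['time'])
p=eyes.read_camera('wrist');save(p,sys.argv[1])
a=np.radians(15.8);yt=np.array([-np.sin(a),np.cos(a)])
for q,h in dict(pointer_a=.105,red_mark_a=.1).items():
    for r in nets.mark_of(p,q)[:4]:
        X=atz(p,r['point'],h,True);print(q,round(r['score'],2),np.array(r['point']),X,'yt %.4f'%(X[:2]@yt))
E
python3 g.py w2.png
```

```text
[ 0.559  -0.0054  0.136 ] [ 0.0049 -0.3795  0.3982] 6.2
pointer_a 0.95 [489.5 192.1] [0.4837 0.0747 0.105 ] yt -0.0598
pointer_a 0.55 [598.3 201.1] [0.4618 0.1583 0.105 ] yt 0.0266
red_mark_a 0.78 [499.3 194.7] [0.483  0.0841 0.1   ] yt -0.0506
red_mark_a 0.61 [592.8 200.2] [0.4623 0.1575 0.1   ] yt 0.0257
```

>>> {"fn": "servo_tool", "kwargs": {
  "deltas": [
    [[11, 0, 2, 0, 0, 0, 1], [16, 0, 7, 0, 0, 0, 1], [16.3, 0, 11, 0, 0, 0, 1], [15.5, 0, 15, 0, 0, 0, 1], [15.2, 0, 19, 0, 0, 0, 1], [15.2, 0, 24, 0, 0, 0, 1], [15.2, 0, 29, 0, 0, 0, 1], [15.2, 0, 34, 0, 0, 0, 1]]
  ]
}}

```text
time: 7.02
tool_pos: [0.594, 0.0049, 0.1222]
orientation: [-0.216, 1.557, 0.216]
ft_force: [-3.2, -0.7, 14.2]
grip_width: 0.0005
```

>>> {"fn": "servo_tool", "kwargs": {
  "deltas": [
    [[0.3, 0, 5, 0, 0, 0, 1], [1.1, 0, 9, 0, 0, 0, 1], [2.4, 0, 13, 0, 0, 0, 1], [3.8, 0, 16, 0, 0, 0, 1], [3.8, 0, 16, 0, 0, 0, 1], [-10, 0, 16, 0, 0, 0, 1], [-18, 0, 0, 0, 0, 0, 1], [-18, 0, -34, 0, 0, 0, 1]]
  ]
}}

```text
time: 7.68
tool_pos: [0.5641, -0.0029, 0.1387]
orientation: [-0.218, 1.552, 0.219]
ft_force: [-0.3, 0.9, 0.1]
grip_width: 0.0007
```

```bash
python3 g.py w3.png; python3 -c "
import cv2
a=cv2.imread('pics/w3.png');print(a.shape);cv2.imwrite('pics/w3c.png',cv2.resize(a[120:260,410:640],None,fx=3.4,fy=3.4,interpolation=cv2.INTER_CUBIC))"
```

```text
[ 0.5641 -0.0029  0.1387] [-0.3421  0.8994  0.1378] 7.6833
pointer_a 0.76 [591.8 192.4] [0.463  0.1542 0.105 ] yt 0.0223
pointer_a 0.57 [495.7 181.4] [0.4816 0.0799 0.105 ] yt -0.0542
red_mark_a 0.98 [590.8 190. ] [0.4611 0.157  0.1   ] yt 0.0255
red_mark_a 0.67 [499.4 186.4] [0.4834 0.086  0.1   ] yt -0.0489
(480, 640, 3)
```

View pics/w3c.png

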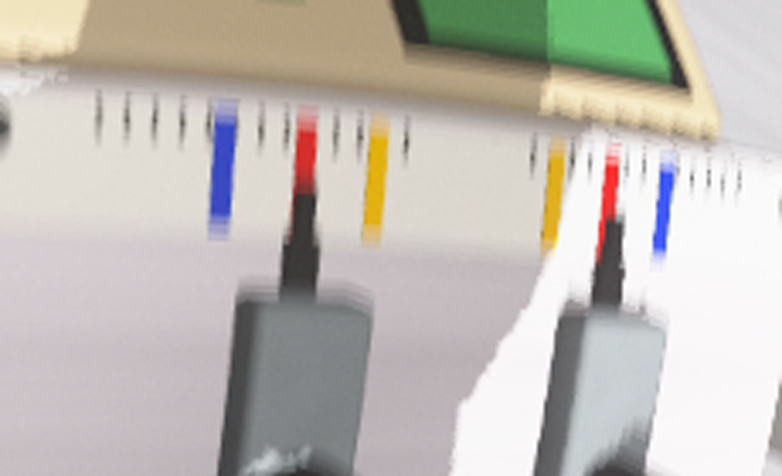

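The crop shows both pointer tips on their red lines: tip (304,192) against red about 303 at that row, and tip (611,218) against red about 606. With parallax, that leaves roughly 0.5 mm outward. I'll back the arm away and check from the fixed cameras.

>>> {"fn": "servo_tool", "kwargs": {
  "deltas": [
    [[-40, 0, -10, 0, 0, 0, 1], [-80, 0, -10, 0, 0, 0, 1], [-110, -40, -10, 0, 0, 0, 1], [-110, -80, -10, 0, 0, 0, 1], [-110, -120, -10, 0, 0, 0, 1], [-110, -160, -10, 0, 0, 0, 1], [-110, -160, -10, 0, 0, 0, 1], [-110, -160, -10, 0, 0, 0, 1]]
  ]
}}

```text
time: 8.5
tool_pos: [0.5941, -0.1657, 0.2469]
orientation: [-0.212, 1.561, 0.21]
ft_force: [1.1, 0.2, -0.3]
grip_width: 0.0005
```

```bash
python3 a.py | grep -v bottle; python3 -c "
import cv2,numpy as np
a=cv2.imread('pics/top0.png')[200:320,260:350];a=cv2.resize(a,None,fx=4.8,fy=4.8,interpolation=cv2.INTER_CUBIC)
b=cv2.imread('pics/side0.png')[210:290,215:275];b=cv2.resize(b,None,fx=6,fy=7.2,interpolation=cv2.INTER_CUBIC)
cv2.imwrite('pics/fc.png',np.hstack([a,b[:576]]))"
```

```text
top [0.3981 0.09   1.4233] 612.8415312228051
wheel_top 0.6 [372.4 235.1] [ 0.5958 -0.0021  0.122 ] [ 0.5963 -0.0023  0.119 ]
pointer_a 0.69 [332.2 289.7] [0.48   0.0845 0.105 ] [0.4803 0.0845 0.1007]
pointer_a 0.66 [298.5 300.3] [0.4575 0.1568 0.105 ] [0.4577 0.157  0.1004]
pointer_b 0.69 [332.2 289.7] [0.48   0.0845 0.105 ] [0.4803 0.0845 0.1007]
pointer_b 0.66 [298.5 300.3] [0.4575 0.1568 0.105 ] [0.4577 0.157  0.1004]
red_mark_a 0.92 [331.9 292.5] [0.4743 0.0851 0.1   ] [0.4744 0.0851 0.0995]
red_mark_a 0.86 [302.3 298.8] [0.4609 0.1489 0.1   ] [0.4608 0.1488 0.102 ]
red_mark_b 0.92 [331.9 292.5] [0.4743 0.0851 0.1   ] [0.4744 0.0851 0.0995]
red_mark_b 0.86 [302.3 298.8] [0.4609 0.1489 0.1   ] [0.4608 0.1488 0.102 ]
wheel 0.55 [366.9 246.2] [0.5764 0.0079 0.088 ] [0.5723 0.0098 0.1186]
pot_a 0.41 [426.  221.2] [ 0.6471 -0.1372  0.    ] [ 0.5823 -0.078   0.3708]
side [ 0.49   -0.7692  0.587 ] 506.23106742723536
wheel_top 0.74 [305.1 264.1] [0.5834 0.0006 0.122 ] [0.5838 0.0046 0.1196]
wheel_top 0.73 [245.2 258.1] [0.4781 0.0372 0.122 ] [0.4775 0.0754 0.0999]
pointer_a 0.96 [246.  2
[... 240 characters left out ...]
.1369 0.105 ] [0.46   0.1481 0.0991]
red_mark_a 0.93 [239.  239.7] [0.4667 0.1519 0.1   ] [0.4668 0.1503 0.1008]
red_mark_a 0.58 [249.4 260. ] [0.4852 0.067  0.1   ] [0.4852 0.0672 0.0999]
red_mark_b 0.93 [239.  239.7] [0.4667 0.1519 0.1   ] [0.4668 0.1503 0.1008]
red_mark_b 0.58 [249.4 260. ] [0.4852 0.067  0.1   ] [0.4852 0.0672 0.0999]
tester 0.8 [279.8 284.3] [0.5446 0.1281 0.    ] [0.5385 0.0271 0.0661]
pot_a 0.85 [353.  364.1] [ 0.6466 -0.1337  0.    ] [ 0.6413 -0.1551  0.0198]
pot_a 0.69 [376.8 308.2] [0.7259 0.0158 0.    ] [ 0.7165 -0.0157  0.0236]
[ 0.5931 -0.1617  0.2481] [[-0.0001 -0.2717  0.9624]
 [-0.      0.9624  0.2717]
 [-1.      0.     -0.0001]] [-0.8995  0.8563 -0.5374] 9.6
```

View pics/fc.png

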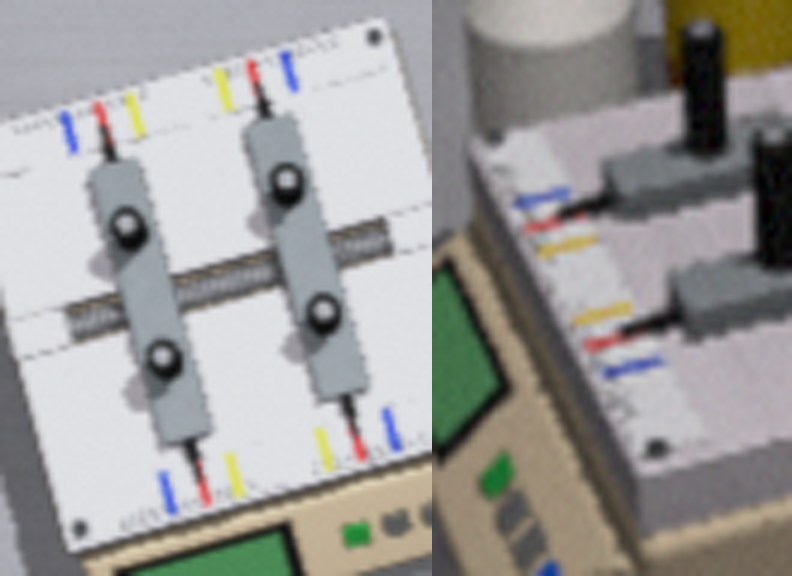

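Both views show the pointers covering the inner ends of the red lines. To put a number on it, I'll measure jaw spacing (target 72 mm) from the depth map's plate centroids and the black pointer pixels.

```bash
cat > c.py <<'E'
from h import *
np.set_printoptions(precision=4,suppress=True)
p=eyes.read_camera('top');F=np.array(p['frame']).astype(int);Z=np.array(p['z_map'])
v,u=np.mgrid[190:320,255:350];R=np.array(p['R']);o=-R.T@p['t']
d=np.stack([(u-p['cx'])/f(p),(v-p['cy'])/f(p),np.ones(u.shape)],-1)
X=o+(d*Z[190:320,255:350,None])@R
D=o+d@R*((.1-o[2])/(d@R)[...,2])[...,None]-0  # plane z=.1
D=o+(d@R)*((.1-o[2])/(d@R)[...,2:3])
C=np.array([.5492,.1381]);a=np.radians(15.8)
T=np.array([[np.cos(a),np.sin(a)],[-np.sin(a),np.cos(a)]])
L=(X[...,:2]-C)@T.T;G=(D[...,:2]-C)@T.T;c=F[190:320,255:350]
m=(abs(X[...,2]-.112)<.004)&(abs(L[...,0])<.06)&(abs(L[...,1])<.07)
for nm,q in[('jaw_a',m&(L[...,1]<0)),('jaw_b',m&(L[...,1]>0))]:
    k=np.polyfit(L[q][:,0],L[q][:,1],1);e=np.percentile(L[q][:,1]-k[0]*L[q][:,0],[5,50,95]);print(nm,q.sum(),'slope,yt0',k,e)
red=np.clip(c[...,0]-np.maximum(c[...,1],c[...,2])-25,0,None)*(abs(G[...,0])>.068)*(abs(G[...,0])<.11)*(abs(abs(G[...,1])-.036)<.012)
for s in(-1,1):
  for t in(-1,1):
    w=red*(G[...,0]*s>0)*(G[...,1]*t>0);print('red',s,t,(w[...,None]*G).sum((0,1))/w.sum(),w.sum())
E
python3 c.py
```

```text
jaw_a 426 slope,yt0 [-0.0003 -0.035 ] [-0.046  -0.0347 -0.0244]
jaw_b 425 slope,yt0 [-0.0079  0.0371] [0.0263 0.037  0.0484]
red -1 -1 [-0.0888 -0.0355] 837
red -1 1 [-0.0878  0.0365] 831
red 1 -1 [ 0.0896 -0.0359] 768
red 1 1 [0.0891 0.0361] 804
```

```bash
python3 -c "from workcell import job;print(job.hand_in())"
```

```text
the job is handed in; nothing more can be done
None
```

The jaws are now closed to the red size lines, and the job is handed in. I rolled the wheel with two light strokes of the closed fingertips over its top, then moved the arm well clear. The highest force I read was about 14 N, against the 60 N limit.

- **Jaw position:** the top camera's depth map puts the jaws 72.1 mm apart, at -35.0 and +37.1 mm. The red lines are 72.0 mm apart, at about -35.7 and +36.3 mm. Each jaw is therefore within about 1 mm of its line, inside the 2 mm tolerance, and the top and side pictures show the pointers on red.
- **Readings that disagreed:** the networks' pointer and red-line points were noisier. They gave a pointer half-spacing of about 38 mm and red lines only 65 mm apart in the last top view, so I relied on the depth and colour measurement.
- **Bottles and pots:** I sent the fingers nowhere near them. The network's last position for the green pot was about 7 mm off its first; I took that as noise because the arm hid part of the pot. I did not measure the bottles again at the end.

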